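# Hand in two calligraphy plaques on the sloped rack

## Task

Put the two painted wooden plaques on the sloped rack for the teacher: first the large one, let go, lying flat on the shelf with a short end right up against the ledge at the low side, then the small one squarely on top of it along its middle, lying the same way and also right up against the ledge. Set them down gently without dropping them, and leave the inkstone, brush pot and paperweight alone.

Things in the scene. Friction and masses are not known exactly. Their poses are not given: they have to be found in the camera images.
- shelf: Fixed light wooden board, 170 mm wide, sloping 30 degrees; a dark ledge 12 mm thick stands 36 mm square up along its low edge (towards the robot's right or right and far); no side walls. Origin: middle of the inner corner line of board surface and ledge, 35 mm above the table. x: up the slope on the surface (158 mm long), y: along the ledge, z: out of the board, square to it.
- large_center (a point): Centre of the large plaque: wood with a paper face, 120 mm long (its x) by 60 mm wide (its y) by 14 mm thick (its z, up as it lies), about 75 g, loose, flat on the table to the left or right of the rack. Centre 7 mm above the table.
- small_center (a point): Centre of the small plaque: wood with a paper face, 84 mm long (its x) by 44 mm wide (its y) by 12 mm thick (its z, up as it lies), about 35 g, loose, flat on the table on the other side of the rack. Centre 6 mm above the table.
- inkstone: Round black inkstone, 110 mm across, 21 mm high, loose, 0.6 kg; bystander. Origin: centre of its underside.
- brush_pot: Pale green ceramic brush pot, 84 mm across, 100 mm high, with brushes up to 270 mm above the table, loose, 0.9 kg; bystander. Origin: centre of its underside.
- paperweight: Dark steel bar with a brass stud, 26 by 160 mm (long along its y), 22 mm high with the stud, loose, 0.45 kg, in front of the robot; bystander. Origin: centre of its underside.
Things that resemble listed ones, but are neither listed nor needed, are in the scene too. Leave any orange look-alike of the part that bears large_center alone. What is shaped like the part that bears small_center but black or yellow is not meant.

How it is judged:
On the way:
1. the large plaque lies flat on the shelf, a short end against the ledge, and is let go (x of large_center in the frame of shelf between 0.057 and 0.065 m and z of large_center in the frame of shelf between 0.003 and 0.011 m and angle between the x axis of large_center and the x axis of shelf, either way round below 0.1 rad and angle between the z axis of large_center and the z axis of shelf, either way round below 0.08 rad and y of large_center in the frame of shelf between -0.055 and 0.055 m and contact force between the fingers and large below 0.05 N and linear speed of large below 0.01 m/s), for 0.2 s.
At the end, for the whole second after the job is handed in: Large plaque flat on the shelf (4 mm, 0.08 rad), within 55 mm of its middle; small one flat on top, within 13 mm of the large one's middle line; both with a short end at the ledge (gap under 5 mm, square to 0.10 rad), let go and at rest (all of step 1 and x of small_center in the frame of shelf between 0.039 and 0.047 m and z of small_center in the frame of shelf between 0.016 and 0.024 m and angle between the x axis of small_center and the x axis of shelf, either way round below 0.1 rad and angle between the z axis of small_center and the z axis of shelf, either way round below 0.08 rad and y of small_center in the frame of large_center between -0.013 and 0.013 m and contact force between the fingers and small below 0.05 N and linear speed of small below 0.01 m/s); the robot touches nothing.
It fails at once if the large plaque is dropped or thrown (moves faster than 0.7 m/s while not held) (linear speed of large above 0.7 m/s and contact force between the fingers and large below 0.05 N).
It fails at once if the small plaque is dropped or thrown (moves faster than 0.7 m/s while not held) (linear speed of small above 0.7 m/s and contact force between the fingers and small below 0.05 N).
It fails at once if the inkstone is moved more than 30 mm (distance of inkstone from where it was at the start of the episode above 0.03 m).
It fails at once if the brush pot is moved more than 30 mm (distance of brush_pot from where it was at the start of the episode above 0.03 m).
It fails at once if the paperweight is moved more than 30 mm (distance of paperweight from where it was at the start of the episode above 0.03 m).
It also fails if it takes over 61 s, if anything falls off the work surface, if the arm or the gripper's body presses on something with over 40 N, if the wrist force passes 120 N, or if a joint passes its speed limit or range.

## Robot

A 7-joint arm with a two-finger parallel gripper is mounted at the origin on the work surface. World frame = base frame: x ahead of the robot, y to its left, z up, the work surface at z = 0. Lengths are in m, angles in rad, forces in N, time in s.
With the tool pointing down it reaches from about 0.4 to 0.85 m from the base axis. Payload 10.4 kg.
Tool frame: the origin (TCP) lies at the very end of the fingers, on their centre line; the grasp point (between the pads) lies 19 mm behind it; z points along the fingers, y is the line along which they close (so a half turn about z gives the same grasp; the last joint's range is limited). The gripper opens to 87 mm and grips with 3 to 60 N. Pads are 19 mm wide; open, the fingers measure 117 mm over their backs; the gripper's body (75 mm by 190 mm) begins 51 mm behind the grasp point.
Start: joints at [-1.181, 0.332, -0.065, 1.46, 0.022, 1.35, -0.088], TCP at [0.251, 0.573, 0.223] pointing down, gripper open.
Joint ranges: [-2.6, 2.6], [-0.5, 2.12], [-1.47, 1.34], [0.16, 2.42], [-1.27, 4.41], [0.06, 2.06], [-2.6, 2.6]. Speed limits (rad/s): [2.22, 2.22, 2.79, 2.79, 3.14, 3.14, 3.14].

## Interface

Orientations are given as a unit quaternion [x, y, z, w].
In Python, from bench import * gives the robot as it stands.
- The arm moves only by the tool step_arm, never from a script. Its arguments are lists of equal length, an entry for each row: "delta_pos": the shift along the world's x, y, z in units of 25 mm (1.0 is 25 mm), a list of three; "turn": the turn about the world's z in units of 0.12 rad (1.0 is 0.12 rad). In form: {"delta_pos": [[tx, ty, tz], ...], "turn": [turn, ...]}. A call has 1 to 12 rows; each row shifts and turns the commanded pose from where the row before left it; what a row does not reach is not made up. A row lasts 1/10 s, in which the tool goes at most 50 mm and 8.59 degrees, less where a joint would pass 70% of its speed; a pose out of reach is approached as far as the arm can. A call with a number of a shift or a turn outside -1 to 1 is refused whole. A call with a gripper value outside its range is refused whole. "grip" is the closure, from 0 (fully open) to 1 (shut), set as the call begins (left out, the last holds). The fingers move at their own pace and stop on an object; "newtons" is the grip in N (left out, the last holds). Time passes only in rows, so rows that do not move let the fingers close. It gives the time, the measured TCP pose, the force, the opening and the grip force at its end, in the units of the state.
- read_state(): the state, without advancing time (a new reading comes with each control period).
- camera(name): name is "side" or "top" or "wrist"; returns a dict with "image" (480x640x3 uint8, red, green, blue), "z_map" (480x640 float32, m along the optical axis (not along the pixel's ray), 0 where there is no reading), "mtx" (3x3 intrinsics, pixels), "view" (4x4, takes a point from world to camera coordinates). Camera axes: x right, y up, looking along -z (the intrinsics and any distortion apply to the point x, -y, -z); pixel columns grow to the right and rows downward; lengths in m; the calibration is good to about 2 mm. A picture is of the moment at which its call begins.
- close_job(): hands the job in; it is judged then, once.
The state is a dict: "time": time; "joint_positions": joint angles; "joint_vel": joint speeds; "joint_torque": joint torques, N m; "ee_pos": TCP position; "eef_rot": TCP orientation; "ft_force": force on the tool from outside, world axes, zero at the start; "torque": the same for the moment, N m; "width": finger opening in m; "grip_force": force on a finger pad.
Only numpy, scipy, OpenCV 4.12 (cv2) and the standard library are available. Lean on these libraries where they do the work, as an engineer would, in place of code of your own. Each camera call takes 0.05 s, during which the arm holds its last target. There are 200 camera calls.

## Working session

There is one attempt and no reset: what is moved stays moved. The work goes in short steps, Python scripts to look and compute and a tool call to move; the robot and the scene stay as the last step left them, time stands still between calls to the robot, and variables do not carry over. Pictures are saved under pics/ and viewed, at most 10 in all, crops included, and the job is handed in when it is done.

Besides the shell and the picture viewer there is one more tool, called after "Request:" as a command line: name --pt "numbers of a row" for each row, then --argument value for the rest. step_arm: Moves the arm, as the interface text tells. Shifts and turns lie within -1 to 1; 1 stands for 25 mm of shift or 0.12 rad of turn. Its arguments: {"type":"object","properties":{"delta_pos":{"type":"array"},"turn":{"type":"array"},"grip":{"type":"number"},"newtons":{"type":"number"}},"required":["delta_pos","turn"]}

```bash
mkdir -p pics; cat > h.py <<'E'
from bench import *
import numpy as np, cv2
def snap(n,f=None):
    c=camera(n)
    np.savez(f'pics/{f or n}.npz',**c)
    cv2.imwrite(f'pics/{f or n}.png',c['image'][:,:,::-1]); return c
def pts(c):
    h,w=c['z_map'].shape; u,v=np.meshgrid(np.arange(w),np.arange(h)); z=c['z_map']; K=c['mtx']
    P=np.stack([(u-K[0,2])/K[0,0]*z,-(v-K[1,2])/K[1,1]*z,-z],-1)
    V=np.linalg.inv(c['view']); return P@V[:3,:3].T+V[:3,3]
def ray(c,uv,h):
    K=c['mtx'];V=np.linalg.inv(c['view']); uv=np.atleast_2d(uv).astype(float)
    d=np.stack([(uv[:,0]-K[0,2])/K[0,0],-(uv[:,1]-K[1,2])/K[1,1],-np.ones(len(uv))],1)@V[:3,:3].T
    o=V[:3,3]; return o+d*((h-o[2])/d[:,2])[:,None]
E
python3 - <<'E'
from h import *
for n in('top','side'): c=snap(n); print(c['mtx'].tolist(),c['view'].round(3).tolist())
print(read_state())
E
```

```text
[[551.4523875458688, 0.0, 315.6954484078545], [0.0, 551.4523875458688, 241.9273760836632], [0.0, 0.0, 1.0]] [[-0.02, -1.0, 0.023, 0.014], [0.998, -0.018, 0.056, -0.489], [-0.056, 0.024, 0.998, -1.388], [0.0, 0.0, 0.0, 1.0]]
[[453.3383488517669, 0.0, 322.5203398437049], [0.0, 453.3383488517669, 239.65599652607733], [0.0, 0.0, 1.0]] [[0.897, -0.442, -0.014, -0.449], [0.255, 0.491, 0.833, -0.181], [-0.361, -0.751, 0.553, -0.854], [0.0, 0.0, 0.0, 1.0]]
{'time': 0.1, 'joint_positions': array([-1.18061167,  0.33277482, -0.06469043,  1.46087122,  0.02161875,
        1.34987027, -0.08847922]), 'joint_vel': array([ 0.00022834,  0.00093538, -0.0029811 , -0.00242816, -0.0004366 ,
        0.00064078,  0.00068871]), 'joint_torque': array([ 1.53559391e-03, -6.24542570e+01,  2.46444385e-02, -3.90716922e+01,
       -6.13771984e-02,  3.65718605e-02,  5.38387212e-05]), 'ee_pos': array([0.25060298, 0.57218556, 0.22184798]), 'eef_rot': array([ 2.04912796e-01,  9.78780041e-01, -6.07543018e-04, -8.78996297e-05]), 'ft_force': array([-0.21573713, -0.31843147,  0.48061554]), 'torque': array([-0.00313971, -0.02522832, -0.00573479]), 'grip_force': 0.0, 'width': 0.08714848700437401}
```

View pics/top.png

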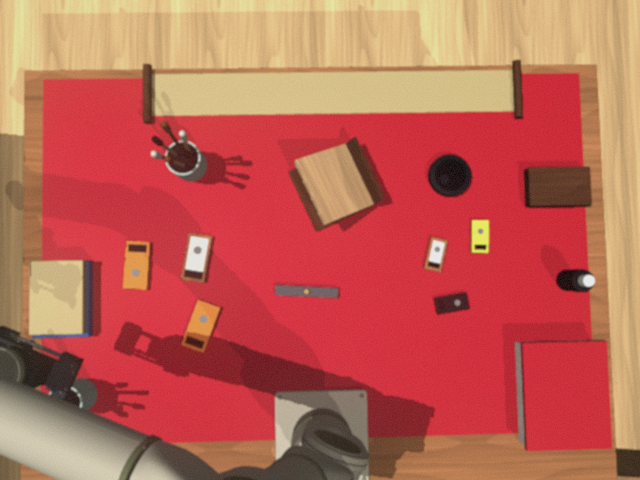

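View pics/side.png

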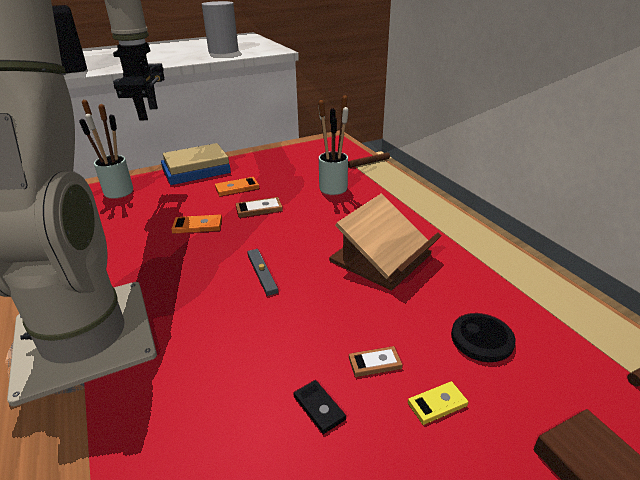

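Top view: white-faced plaques are at (197,257), which is large, and (436,253), which is small. The look-alikes are orange at (137,265) and (203,325), black at (451,302) and yellow at (480,235). The white ones fit, because orange, black and yellow are excluded. The rack is at (335,182) with its ledge on the right at (363,170), the pot at (183,158), the inkstone at (450,174) and the paperweight at (306,291). I'll confirm with one crop and measure.

```bash
python3 - <<'E'
from h import *
c=dict(np.load('pics/top.npz')); s=dict(np.load('pics/side.npz'))
im=c['image']
a=cv2.resize(im[215:365,110:260,::-1],(390,390),interpolation=2); b=cv2.resize(im[200:350,390:540,::-1],(390,390),interpolation=2)
cv2.imwrite('pics/crop.png',np.hstack([a,b]))
hsv=cv2.cvtColor(im,cv2.COLOR_RGB2HSV)
# non-red cloth in window around each plaque
for n,(u,v),h,r in(('L',(197,257),.014,35),('S',(436,253),.012,25)):
    m=~(((hsv[...,0]<5)|(hsv[...,0]>165))&(hsv[...,1]>150))
    m=m.astype(np.uint8); w=np.zeros_like(m); w[v-r:v+r,u-r:u+r]=1; m&=w
    k,lab,st,ce=cv2.connectedComponentsWithStats(m); i=lab[v,u]
    ct=max(cv2.findContours((lab==i).astype(np.uint8),0,2)[0],key=len)
    p=ray(c,ct[:,0],h)[:,:2]; (cx,cy),(w_,h_),an=cv2.minAreaRect((p*1000).astype(np.float32))
    if w_<h_: an+=90
    print(n,cx,cy,w_,h_,'long axis deg',an)
P=pts(c); S=pts(s)
for n,Q,I in(('top',P,im),('side',S,s['image'])):
    H=cv2.cvtColor(I,cv2.COLOR_RGB2HSV)
    m=(Q[...,0]>.5)&(Q[...,0]<.85)&(abs(Q[...,1]+.03)<.14)&(Q[...,2]>.037)&(Q[...,2]<.14)&(H[...,0]>8)&(H[...,0]<25)&(H[...,2]>130)
    q=Q[m]; 
    for _ in range(4):
        o=q.mean(0); nn=np.linalg.svd(q-o,full_matrices=False)[2][2]; nn*=np.sign(nn[2]); d=(q-o)@nn; q=q[abs(d)<max(.003,2*d.std())]
    dz=-nn[:2]/np.linalg.norm(nn[:2]) # uphill
    az=np.arctan2(dz[1],dz[0]); t=np.arctan2(np.linalg.norm(nn[:2]),nn[2])
    X=np.r_[dz*np.cos(t),np.sin(t)]; Y=np.cross(nn,X)
    ex=(q-o)@X; ey=(q-o)@Y
    print(n,len(q),'uphill az',np.degrees(az),'slope',np.degrees(t),'c',o,np.percentile(ex,[.3,99.7]),np.percentile(ey,[.3,99.7]),'std',((q-o)@nn).std())
    mm=(ey-(np.percentile(ey,1)+np.percentile(ey,99))/2)
    xm=(o[2]-.035)/np.sin(t); yc=(np.percentile(ey,.3)+np.percentile(ey,99.7))/2
    print(' origin',o-X*xm+Y*yc, 'low end x',np.percentile(ex,.3)+xm,'hi',np.percentile(ex,99.7)+xm)
    d=(q[:,:2]*1000).astype(np.float32); r=cv2.minAreaRect(d); print(r)
E
```

```text
L 455.47576904296875 306.1502685546875 62.2242317199707 119.82022094726562 long axis deg 169.8902130126953
S 452.7247009277344 -300.777587890625 46.429527282714844 85.14938354492188 long axis deg 165.09564971923828
top 3097 uphill az 114.19801554047417 slope 29.77174633055381 c [ 0.62928905 -0.0400522   0.07682533] [-0.08168631  0.07470552] [-0.08435759  0.08342279] std 0.0017107000675250625
 origin [ 0.65968448 -0.10655106  0.035     ] low end x 0.0025462228483836558 hi 0.15893805379016607
((631.0359497070312, -42.991859436035156), (168.78045654296875, 140.75196838378906), 23.737878799438477)
side 3599 uphill az 113.82303696127362 slope 29.91376049012773 c [ 0.62629375 -0.04879435  0.07440321] [-0.07588555  0.07686574] [-0.08947274  0.0801042 ] std 0.0011746874064290558
 origin [ 0.65824139 -0.10955332  0.035     ] low end x 0.003126947939983374 hi 0.15587824475324363
((631.063720703125, -46.91389465332031), (173.4770965576172, 136.12109375), 24.16368865966797)
```

View pics/crop.png

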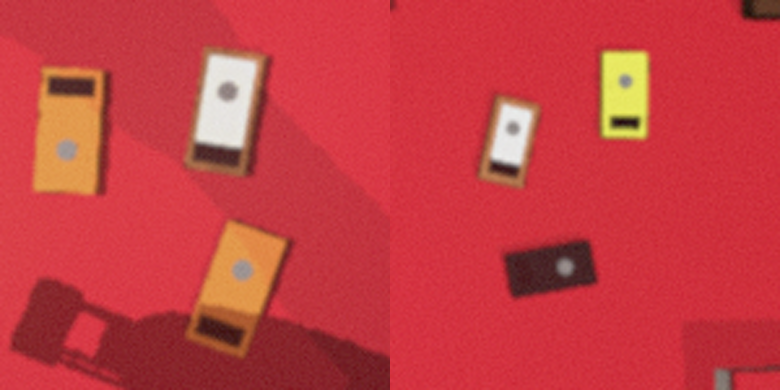

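The crop shows the white-faced plaques clearly: large at left (227,110) and small at right (510,140), both with a wood rim and black end band. The orange, yellow and black ones are decoys. I'm moving over the large one.

Request:
step_arm --pt "0.72 -0.97 -0.2" --pt "0.72 -0.97 -0.2" --pt "0.72 -0.97 -0.2" --pt "0.72 -0.97 -0.2" --pt "0.72 -0.97 -0.4" --pt "0.72 -0.97 -0.4" --pt "0.72 -0.97 -0.5" --pt "0.72 -0.97 -0.5" --pt "0.72 -0.97 -0.5" --pt "0.72 -0.97 -0.5" --pt "0.72 -0.97 -0.5" --pt "0 0 0" --turn '[0.18, 0.18, 0.18, 0.18, 0.18, 0.18, 0.18, 0.18, 0.18, 0.18, 0.18, 0]' --grip 0 --newtons 8

```text
time: 1.3
ee_pos: [0.4505, 0.3008, 0.1181]
eef_rot: [0.09, 0.996, -0.002, -0.001]
ft_force: [-1.1, 0.3, 0.1]
width: 0.0868
grip_force: 0.0
```

```bash
cat > w.py <<'E'
from h import *
import sys
def plaque(h,near,name='wrist',f=None,rng=.09):
    c=snap(name,f); hsv=cv2.cvtColor(c['image'],cv2.COLOR_RGB2HSV)
    m=~(((hsv[...,0]<5)|(hsv[...,0]>165))&(hsv[...,1]>150)); m=cv2.morphologyEx(m.astype(np.uint8),cv2.MORPH_OPEN,np.ones((5,5)))
    k,lab,st,ce=cv2.connectedComponentsWithStats(m)
    K=c['mtx']; p=c['view']@np.r_[near,h,1]; u,v=int(K[0,2]+K[0,0]*p[0]/-p[2]),int(K[1,2]+K[1,1]*p[1]/p[2]) 
    print('px',u,v)
    ct=max(cv2.findContours((lab==lab[v,u]).astype(np.uint8),0,2)[0],key=len)
    r=cv2.minAreaRect((ray(c,ct[:,0],h)[:,:2]*1000).astype(np.float32)); an=r[2]+(90 if r[1][0]<r[1][1] else 0)
    print('centre',r[0],'size',r[1],'long az',an,'box px',cv2.boundingRect(ct))
def st():
    s=read_state(); q=s['eef_rot']
    from scipy.spatial.transform import Rotation as R
    y=R.from_quat(q).as_matrix()[:,1]
    print('t',s['time'],'tcp',s['ee_pos'].round(4),'tool y az',np.degrees(np.arctan2(y[1],y[0])).round(2),'w',s['width'],'gf',s['grip_force'],'F',s['ft_force'].round(2),'j',s['joint_positions'].round(2))
E
python3 -c "
from w import *
st(); plaque(.014,[.455,.306])"
```

```text
t 1.3 tcp [0.4505 0.3008 0.1181] tool y az 79.65 w 0.08679414790544082 gf 0.0 F [-1.05  0.33  0.12] j [-0.76  0.23  0.1   1.81 -0.02  1.1   0.74]
px 321 235
centre (531.7186889648438, 289.8761291503906) size (548.1968383789062, 275.8235168457031) long az 79.85822296142578 box px (0, 151, 640, 329)
```

View pics/wrist.png

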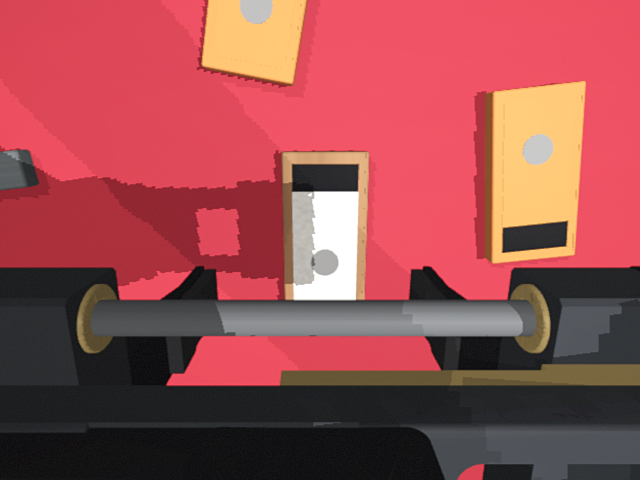

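The wrist view shows the large plaque with its top edge at row 152 and sides at x≈283 and 368. It is square to the gripper and roughly between the fingers, and the rod hides its lower end. I'll get its near end by rays.

```bash
python3 - <<'E'
from h import *
c=dict(np.load('pics/wrist.npz')); hsv=cv2.cvtColor(c['image'],cv2.COLOR_RGB2HSV)
m=~(((hsv[...,0]<5)|(hsv[...,0]>165))&(hsv[...,1]>100)); m=m.astype(np.uint8)
m[262:]=0; m[:,:250]=0; m[:,420:]=0; m[:130]=0
ct=max(cv2.findContours(m,0,2)[0],key=len); p=ray(c,ct[:,0],.014)[:,:2]
r=cv2.minAreaRect((p*1000).astype(np.float32)); b=cv2.boxPoints(r); print(r,b)
print(c['view'].round(3))
E
```

```text
((435.3971252441406, 311.4435119628906), (59.70857620239258, 78.51676940917969), 79.7539291381836) [[391.45444 289.04843]
 [468.7191  275.08218]
 [479.3398  333.8386 ]
 [402.07516 347.80484]]
[[ 0.18   0.984 -0.003 -0.376]
 [-0.952  0.173 -0.254  0.381]
 [-0.249  0.049  0.967 -0.191]
 [ 0.     0.     0.     1.   ]]
```

Request:
step_arm --pt "-0.05 0.1 -0.8" --pt "-0.05 0.1 -0.8" --pt "0 0 -0.8" --pt "0 0 -0.8" --pt "0 0 -0.4" --pt "0 0 0" --pt "0 0 0" --turn '[0, 0, 0, 0, 0, 0, 0]'

```text
time: 2.05
ee_pos: [0.4463, 0.3115, 0.0308]
eef_rot: [0.087, 0.996, 0.0, 0.0]
ft_force: [0.9, -0.2, 0.8]
width: 0.087
grip_force: 0.0
```

```bash
python3 -c "
from w import *
st()"
```

```text
t 2.05 tcp [0.4463 0.3115 0.0308] tool y az 79.99 w 0.08700308497155297 gf 0.0 F [ 0.87 -0.22  0.78] j [-0.76  0.35  0.08  1.88 -0.04  0.92  0.73]
```

Request:
step_arm --pt "0.06 -0.12 -0.4" --pt "0 0 -0.36" --pt "0 0 -0.3" --pt "0 0 0" --pt "0 0 0" --turn '[0, 0, 0, 0, 0]'

```text
time: 2.55
ee_pos: [0.4476, 0.3077, 0.0033]
eef_rot: [0.087, 0.996, -0.0, -0.0]
ft_force: [-0.3, 0.3, -0.2]
width: 0.0868
grip_force: 0.0
```

Request:
step_arm --pt "0 0 0" --pt "0 0 0" --pt "0 0 0" --pt "0 0 0" --pt "0 0 0" --pt "0 0 0" --turn '[0, 0, 0, 0, 0, 0]' --grip 1 --newtons 6

```text
time: 3.15
ee_pos: [0.4478, 0.3079, 0.0037]
eef_rot: [0.088, 0.996, 0.0, 0.0]
ft_force: [-0.3, 0.0, 1.1]
width: 0.0599
grip_force: 6.0
```

```bash
python3 -c "
from w import *
st()"
```

```text
t 3.15 tcp [0.4478 0.3079 0.0037] tool y az 79.96 w 0.059917652750900274 gf 5.99932037293911 F [-0.35  0.01  1.14] j [-0.76  0.39  0.08  1.9  -0.04  0.86  0.74]
```

Request:
step_arm --pt "0 0 0.5" --pt "0 0 1" --pt "0 0 1" --pt "0 0 1" --pt "0.47 -0.9 0.9" --pt "0.47 -0.9 0.9" --pt "0.47 -0.9 0.55" --pt "0.47 -0.9 0" --pt "0.47 -0.9 0" --pt "0.47 -0.9 0" --pt "0.47 -0.9 0" --pt "0.47 -0.9 0" --turn '[0, 0, 0, 0, -0.51, -0.51, -0.51, -0.51, -0.51, -0.51, -0.51, -0.51]'

```text
time: 4.35
ee_pos: [0.5423, 0.1257, 0.1491]
eef_rot: [0.329, 0.944, -0.0, -0.0]
ft_force: [0.5, 0.7, -1.1]
width: 0.06
grip_force: 6.0
```

Request:
step_arm --pt "0.47 -0.9 0" --pt "0.47 -0.9 0" --pt "0.47 -0.9 0" --pt "0.47 -0.9 0" --pt "0.47 -0.9 0" --pt "0.47 -0.9 0" --pt "0.47 -0.9 0" --pt "0.47 -0.9 0" --pt "0 0 0" --pt "0 0 0" --pt "0 0 0" --turn '[-0.51, -0.51, -0.51, -0.51, -0.51, -0.51, -0.51, -0.51, 0, 0, 0]'

```text
time: 5.45
ee_pos: [0.6357, -0.0514, 0.1496]
eef_rot: [0.545, 0.838, 0.0, -0.0]
ft_force: [-0.2, -0.3, -1.2]
width: 0.0599
grip_force: 6.0
```

```bash
python3 -c "
from w import *
st(); snap('side','side2'); snap('top','top2')
a=cv2.imread('pics/side2.png')[120:320,270:470]; cv2.imwrite('pics/s2.png',np.hstack([cv2.resize(a,(400,400),interpolation=2),cv2.resize(cv2.imread('pics/top2.png')[90:290,220:420],(400,400),interpolation=2)]))"
```

```text
t 5.45 tcp [ 0.6357 -0.0514  0.1496] tool y az 23.91 w 0.05985721873844552 gf 5.999541878700256 F [-0.23 -0.33 -1.16] j [-0.33  0.43  0.44  1.54 -0.19  1.22  0.57]
```

View pics/s2.png

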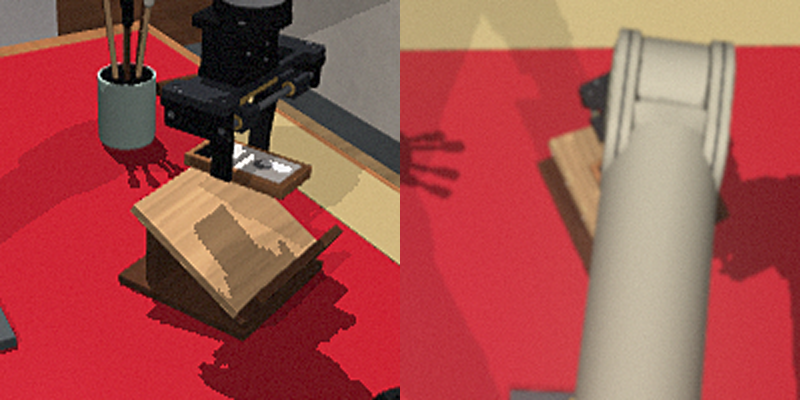

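The side crop shows the large plaque held level at (250,165), above the board and lined up with the slope. I'm lowering it so that the board tilts it between the pads.

Request:
step_arm --pt "0 -0.11 -0.6" --pt "0 0 -0.6" --pt "0 0 -0.4" --pt "0 0 -0.15" --pt "0 0 -0.15" --pt "0 0 -0.15" --pt "0 0 0" --turn '[0, 0, 0, 0, 0, 0, 0]' --newtons 3

```text
time: 6.25
ee_pos: [0.6357, -0.055, 0.0984]
eef_rot: [0.546, 0.838, -0.0, -0.0]
ft_force: [0.5, 0.6, -0.6]
width: 0.0598
grip_force: 3.0
```

Request:
step_arm --pt "0 0 -0.12" --pt "0 0 -0.12" --pt "0 0 -0.12" --pt "0 0 -0.12" --pt "0 0 -0.12" --pt "0 0 0" --turn '[0, 0, 0, 0, 0, 0]'

```text
time: 6.85
ee_pos: [0.6354, -0.0549, 0.083]
eef_rot: [0.546, 0.838, -0.0, -0.0]
ft_force: [-0.1, -0.6, -1.5]
width: 0.0601
grip_force: 3.0
```

```bash
python3 -c "
from w import *
st(); snap('side','side3')
a=cv2.imread('pics/side3.png')[160:310,310:460]; cv2.imwrite('pics/s3.png',cv2.resize(a,(600,600),interpolation=2))"
```

```text
t 6.85 tcp [ 0.6354 -0.0549  0.083 ] tool y az 23.86 w 0.06013478604727307 gf 2.9999476298689842 F [-0.1  -0.62 -1.46] j [-0.31  0.49  0.43  1.6  -0.22  1.1   0.59]
```

View pics/s3.png

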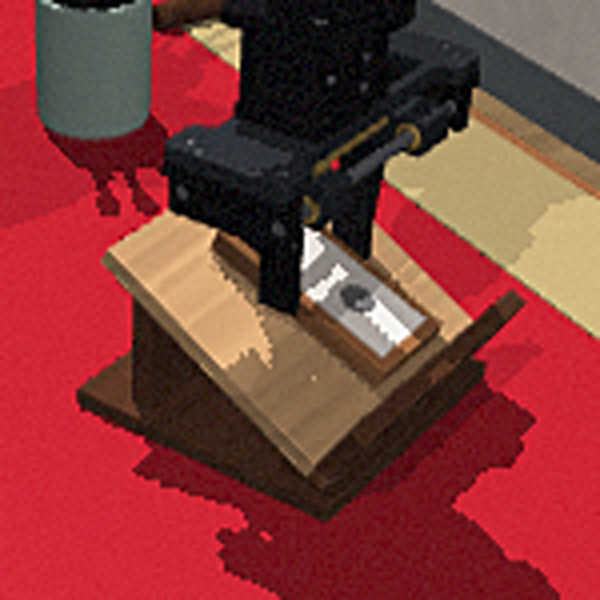

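The plaque tilts with the slope as intended: its low end at (410,350) is nearing the ledge. I'll lower it a little further and then release.

Request:
step_arm --pt "0 0 -0.1" --pt "0 0 -0.1" --pt "0 0 -0.06" --pt "0 0 0" --pt "0 0 0" --turn '[0, 0, 0, 0, 0]'

```text
time: 7.4
ee_pos: [0.6357, -0.055, 0.077]
eef_rot: [0.546, 0.838, 0.0, -0.0]
ft_force: [0.5, 0.3, -0.4]
width: 0.0597
grip_force: 3.0
```

Request:
step_arm --pt "0 0 0" --pt "0 0 0" --pt "0 0 0" --pt "0 0 0" --pt "0 0 0" --turn '[0, 0, 0, 0, 0]' --grip 0

```text
time: 7.9
ee_pos: [0.6358, -0.055, 0.0771]
eef_rot: [0.546, 0.838, 0.0, 0.0]
ft_force: [-0.6, 0.2, -1.1]
width: 0.0854
grip_force: 0.0
```

Request:
step_arm --pt "0 0 0.2" --pt "0 0 0.8" --pt "0 0 1" --pt "0 0 1" --pt "0 0 0" --turn '[0, 0, 0, 0, 0]'

```text
time: 8.4
ee_pos: [0.6377, -0.0554, 0.1563]
eef_rot: [0.546, 0.838, 0.002, 0.003]
ft_force: [-0.5, -0.9, 0.6]
width: 0.0869
grip_force: 0.0
```

```bash
python3 -c "
from w import *
st(); snap('side','side4');snap('wrist','w4')
a=cv2.imread('pics/side4.png')[160:310,310:460]; cv2.imwrite('pics/s4.png',np.hstack([cv2.resize(a,(400,400),interpolation=2),cv2.resize(cv2.imread('pics/w4.png'),(400,300))[np.r_[0:300,[0]*100]]]))"
```

```text
t 8.4 tcp [ 0.6377 -0.0554  0.1563] tool y az 23.84 w 0.0869281242393655 gf 0.0 F [-0.48 -0.88  0.59] j [-0.33  0.42  0.45  1.53 -0.19  1.22  0.57]
```

View pics/s4.png

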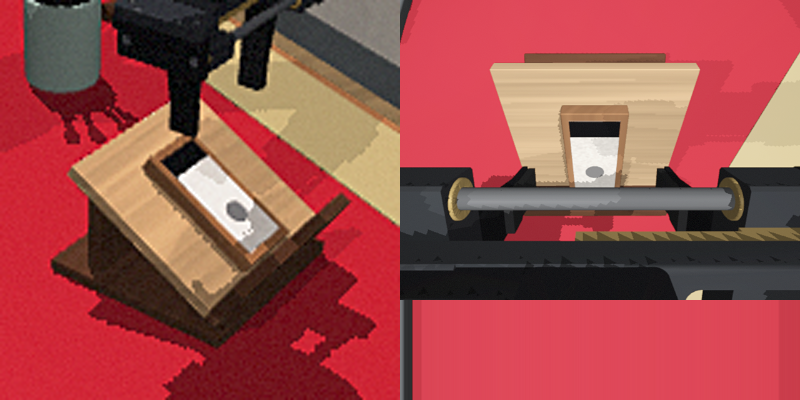

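The side crop shows the large plaque flat on the board with its low end at or near the ledge (285,245). I'll measure its position against the board.

```bash
cat > sh.py <<'E'
from h import *
from scipy.spatial.transform import Rotation as R
u=np.array([np.cos(np.radians(114)),np.sin(np.radians(114)),0]); zz=np.array([0,0,1.])
X=u*np.cos(np.pi/6)+zz*.5; Z=-u*.5+zz*np.cos(np.pi/6); Y=np.cross(Z,X); O=np.array([.659,-.108,.035])
def cast(c,uv,z):
    K=c['mtx'];V=np.linalg.inv(c['view']); uv=np.atleast_2d(uv).astype(float)
    d=np.stack([(uv[:,0]-K[0,2])/K[0,0],-(uv[:,1]-K[1,2])/K[1,1],-np.ones(len(uv))],1)@V[:3,:3].T
    o=V[:3,3]; p=o+d*((z-(o-O)@Z)/(d@Z))[:,None]
    return np.c_[(p-O)@X,(p-O)@Y]*1000
E
python3 - <<'E'
from sh import *
# px in crop side4: scale 400/150, offset (310,160)
for f,px in(('side4',{}),):
    c=dict(np.load('pics/side4.npz'))
    s=150/400; g=lambda x,y:(310+x*s,160+y*s)
    print('board UL,low-left corner',cast(c,[g(71,168),g(208,318)],0))
    print('plaque TL,TR,BL,BR',cast(c,[g(147,160),g(192,136),g(242,262),g(286,237)],.014))
w=dict(np.load('pics/w4.npz')); k=640/400
h=lambda x,y:((x-400)*k,y*k)
print('w board top corners',cast(w,[h(491,65),h(700,65)],0)); print('w plaque top',cast(w,[h(560,107),h(629,107),h(566,186),h(621,186)],.014))
P=pts(w); 
for nm,m in(('board',None),):
    a=(P-O)@np.array([X,Y,Z]).T*1000
    for r,cc in((110,180),(200,300),(200,330),(280,300),(280,330)): print(r,cc,a[r,cc].round(1))
E
```

```text
board UL,low-left corner [[153.59927483  87.25653653]
 [ -6.57421842  92.31934623]]
plaque TL,TR,BL,BR [[120.13972701  33.21089349]
 [114.87189525 -25.87070213]
 [  7.89522367  36.93415594]
 [ -0.16092047 -20.52673047]]
w board top corners [[161.11799905  81.01331382]
 [160.69934002 -84.30729685]]
w plaque top [[130.63025024  28.3267898 ]
 [130.4360921  -29.54226507]
 [ 18.189472    33.14646213]
 [ 17.81456451 -31.11098877]]
110 180 [157.6  65.   -0.6]
200 300 [111.4   5.7  14.6]
200 330 [110.8 -11.   13.9]
280 300 [39.1  7.5 14.3]
280 330 [ 39.1 -13.2  14.4]
```

```bash
python3 - <<'E'
from sh import *
w=dict(np.load('pics/w4.npz')); P=pts(w); a=(P-O)@np.array([X,Y,Z]).T*1000
for r in range(94,112,2): print(r,a[r,312].round(1),end=' ')
print()
for r in range(160,206,3): print(r,a[r,312].round(1),w['image'][r,312])
for r in(190,220,250):
    z=a[r,:,2]; i=np.where((z>9)&(z<18))[0]; i=i[(i>220)&(i<400)]; print(r,a[r,i[0]].round(1),a[r,i[-1]].round(1))
V=np.linalg.inv(w['view']); print('cam',((V[:3,3]-O)@np.array([X,Y,Z]).T*1000).round())
E
```

```text
94 [121.1  -1.2 -95.8] 96 [119.8  -1.2 -95.2] 98 [118.5  -1.2 -94.9] 100 [116.8  -1.2 -95.1] 102 [157.7  -1.1  -8.6] 104 [156.8  -1.1  -8.3] 106 [157.4  -1.1  -4.9] 108 [157.7  -1.1  -2.2] 110 [157.1  -1.1  -1.2] 
160 [127.3  -1.   -1. ] [233 204 164]
163 [125.5  -1.   -0.7] [225 195 157]
166 [123.2  -1.   -1. ] [223 195 155]
169 [123.5  -1.    2.2] [156 113  79]
172 [123.4  -1.    4.9] [162 119  84]
175 [123.5  -1.    7.7] [160 117  83]
178 [123.4  -1.   10.4] [162 118  84]
181 [122.8  -1.   12.3] [184 137  97]
184 [121.6  -1.   13.3] [176 130  92]
187 [118.9  -1.   12.6] [174 130  92]
190 [116.9  -1.   12.6] [173 128  88]
193 [116.2  -1.   14.3] [197 162 132]
196 [114.3  -1.   14.6] [18 19 20]
199 [112.   -1.   14.5] [21 22 23]
202 [110.   -1.   14.7] [22 23 27]
205 [107.4  -0.9  14.3] [22 23 23]
190 [118.1  28.6  14. ] [117.7 -30.   13.7]
220 [93.6 28.9 11.8] [ 95.3 -29.8  13.9]
250 [67.7 29.3 12.3] [ 68.  -30.3  12.9]
cam [250.  -1. 179.]
```

The large plaque's upper end is at shelf x≈123.5 mm, so there is a gap of about 4 mm, and it is centred and square. I'll nudge it down to the ledge with closed fingers.

Request:
step_arm --pt "-0.3 0.6 0" --pt "-0.3 0.7 0" --pt "-0.35 0.8 0" --pt "0 0 0" --pt "0 0 -0.6" --pt "0 0 -0.5" --pt "0 0 -0.4" --pt "0 0 -0.15" --pt "0 0 0" --pt "0 0 0" --turn '[0, 0, 0, 0, 0, 0, 0, 0, 0, 0]' --grip 1

```text
time: 9.5
ee_pos: [0.6122, -0.0028, 0.111]
eef_rot: [0.546, 0.838, 0.0, 0.0]
ft_force: [0.8, 0.1, -0.1]
width: 0.0151
grip_force: 0.0
```

```bash
python3 -c "
from w import *
from sh import *
st(); p=read_state()['ee_pos']-O; print((p@np.array([X,Y,Z]).T*1000).round(1))"
```

```text
t 9.5 tcp [ 0.6122 -0.0028  0.111 ] tool y az 23.83 w 0.015103694197352718 gf 0.0 F [ 0.77  0.12 -0.12] j [-0.41  0.4   0.42  1.65 -0.18  1.12  0.48]
[137.7  -0.    8.2]
```

Request:
step_arm --pt "0 0 -0.05" --pt "0.04 -0.095 -0.06" --pt "0.04 -0.095 -0.06" --pt "0.014 -0.032 -0.02" --pt "0.014 -0.032 -0.02" --pt "0 0 0" --turn '[0, 0, 0, 0, 0, 0]'

```text
time: 10.1
ee_pos: [0.6147, -0.009, 0.1055]
eef_rot: [0.546, 0.838, 0.0, 0.0]
ft_force: [0.2, -0.9, -0.1]
width: 0.0005
grip_force: 0.0
```

Request:
step_arm --pt "0.014 -0.032 -0.02" --pt "0 0 0" --turn '[0, 0]'

```text
time: 10.3
ee_pos: [0.615, -0.0093, 0.1052]
eef_rot: [0.546, 0.838, 0.0, -0.0]
ft_force: [-1.4, 0.9, 1.0]
width: 0.0002
grip_force: 1.1
```

```bash
python3 -c "
from w import *
from sh import *
st(); p=read_state()['ee_pos']-O; print((p@np.array([X,Y,Z]).T*1000).round(1))
c=snap('wrist','w5'); a=(pts(c)-O)@np.array([X,Y,Z]).T*1000
snap('side','side5')
m=(a[...,2]>10)&(a[...,2]<18)&(abs(a[...,1])<40); print(m.sum(), np.percentile(a[m],[0.5,99.5],axis=0).round(1))"
```

```text
t 10.3 tcp [ 0.615  -0.0093  0.1052] tool y az 23.88 w 0.00022659491944587398 gf 1.0554118324216688 F [-1.37  0.87  0.99] j [-0.39  0.42  0.42  1.65 -0.19  1.12  0.5 ]
[1.287e+02 1.000e-01 6.700e+00]
394 [[ 66.2  -8.2  10.1]
 [148.2   7.7  17.9]]
```

Request:
step_arm --pt "0.014 -0.032 -0.02" --pt "0 0 0" --turn '[0, 0]'

```text
time: 10.6
ee_pos: [0.6152, -0.0096, 0.1049]
eef_rot: [0.545, 0.838, 0.0, -0.001]
ft_force: [-4.4, 3.3, 5.4]
width: 0.0005
grip_force: 3.5
```

Request:
step_arm --pt "0.014 -0.032 -0.02" --pt "0 0 0" --turn '[0, 0]'

```text
time: 10.8
ee_pos: [0.6154, -0.0097, 0.1047]
eef_rot: [0.545, 0.838, 0.001, -0.001]
ft_force: [-7.1, 4.6, 9.5]
width: 0.0007
grip_force: 5.7
```

Request:
step_arm --pt "0.014 -0.032 -0.02" --pt "0 0 0" --turn '[0, 0]'

```text
time: 11.0
ee_pos: [0.6155, -0.0098, 0.1046]
eef_rot: [0.545, 0.838, 0.001, -0.001]
ft_force: [-10.0, 8.1, 14.0]
width: 0.0006
grip_force: 8.0
```

Force mostly along the slope, 17 N: it is seated. I'll back off and check.

Request:
step_arm --pt "-0.06 0.15 0.15" --pt "-0.1 0.2 0.4" --pt "0 0 0.8" --pt "0.2 -0.4 1" --pt "0.3 -0.7 0" --pt "0.3 -0.7 0" --pt "0 0 0" --turn '[0, 0, 0, 0, 0, 0, 0]' --grip 0

```text
time: 11.7
ee_pos: [0.6325, -0.0517, 0.163]
eef_rot: [0.547, 0.837, -0.001, 0.001]
ft_force: [0.2, -0.2, 0.2]
width: 0.0487
grip_force: 0.0
```

```bash
cat > chk.py <<'E'
from w import *
from sh import *
import sys
st(); c=snap('wrist',sys.argv[1]); a=(pts(c)-O)@np.array([X,Y,Z]).T*1000; hi=float(sys.argv[2])
zs=a[...,2]; m=(zs>hi-4)&(zs<hi+3)&(abs(a[...,1])<45)&(a[...,0]>0)&(a[...,0]<140)
m=cv2.morphologyEx(m.astype(np.uint8),cv2.MORPH_OPEN,np.ones((3,3))); k,lab,s,ce=cv2.connectedComponentsWithStats(m); i=1+s[1:,4].argmax(); q=a[lab==i]
n=np.linalg.svd(q-q.mean(0),full_matrices=False)[2][2]; print('N',len(q),'range',np.percentile(q,[.5,99.5],axis=0).round(1),'meanz',q[:,2].mean(),'n',n.round(3))
x1=np.percentile(q[:,0],99.7); L=q[q[:,1]>np.percentile(q[:,1],97)]; R_=q[q[:,1]<np.percentile(q[:,1],3)]
for e in(L,R_): print('side fit slope',np.polyfit(e[:,0],e[:,1],1))
E
python3 chk.py w6 14
```

```text
t 11.7 tcp [ 0.6325 -0.0517  0.163 ] tool y az 23.64 w 0.048661749737577135 gf 0.0 F [ 0.22 -0.23  0.23] j [-0.34  0.41  0.45  1.54 -0.18  1.24  0.55]
N 9950 range [[ 16.9 -30.   10.6]
 [119.7  29.   15. ]] meanz 13.618118681297872 n [ 0.002 -0.     1.   ]
side fit slope [-2.30827941e-04  2.83477699e+01]
side fit slope [-5.77643002e-04 -2.93916050e+01]
```

The large plaque is seated: upper end at x=119.7 mm, flat, square, y=-0.5 mm. Now the small one.

Request:
step_arm --pt "-0.67 -0.9 0" --pt "-0.67 -0.9 0" --pt "-0.67 -0.9 0" --pt "-0.67 -0.9 0" --pt "-0.67 -0.9 0" --pt "-0.67 -0.9 0" --pt "-0.67 -0.9 -0.3" --pt "-0.67 -0.9 -0.4" --pt "-0.67 -0.9 -0.5" --pt "-0.67 -0.9 -0.5" --pt "-0.67 -0.9 0" --pt "0 0 0" --turn '[0.68, 0.68, 0.68, 0.68, 0.68, 0.68, 0.68, 0.68, 0.68, 0.68, 0.68, 0]' --grip 0

```text
time: 12.95
ee_pos: [0.4452, -0.2984, 0.1199]
eef_rot: [0.129, 0.992, -0.0, -0.0]
ft_force: [0.6, -0.1, -0.8]
width: 0.0872
grip_force: 0.0
```

Request:
step_arm --pt "0 0 0" --pt "0 0 0" --turn '[0, 0]'

```text
time: 13.15
ee_pos: [0.4488, -0.2944, 0.12]
eef_rot: [0.128, 0.992, 0.0, 0.0]
ft_force: [-0.6, 0.4, -0.9]
width: 0.0873
grip_force: 0.0
```

```bash
python3 - <<'E'
from w import *
st(); c=snap('wrist','w7'); q=pts(c)
m=(q[...,2]>.009)&(q[...,2]<.016)&(np.hypot(q[...,0]-.4527,q[...,1]+.3008)<.06)
m=cv2.morphologyEx(m.astype(np.uint8),cv2.MORPH_OPEN,np.ones((3,3))); k,lab,s,ce=cv2.connectedComponentsWithStats(m); i=1+s[1:,4].argmax()
p=q[lab==i][:,:2]; r=cv2.minAreaRect((p*1000).astype(np.float32)); print(r,cv2.boxPoints(r).round(1).tolist(),s[i])
E
```

```text
t 13.15 tcp [ 0.4488 -0.2944  0.12  ] tool y az 75.35 w 0.08728442229767416 gf 0.0 F [-0.61  0.36 -0.93] j [ 0.08  0.23  0.48  1.84 -0.12  1.09  1.91]
((452.6183776855469, -301.2921447753906), (44.02483367919922, 83.78962707519531), 75.60502624511719) [[406.6000061035156, -312.20001220703125], [487.70001220703125, -333.0], [498.70001220703125, -290.3999938964844], [417.5, -269.6000061035156]] [ 274  179   62  111 6632]
```

Request:
step_arm --pt "-0.04 -0.23 -0.8" --pt "0 0 -1" --pt "0 0 -1" --pt "0 0 -0.8" --pt "0 0 -0.5" --pt "0 0 -0.32" --pt "0 0 -0.2" --pt "0 0 0" --pt "0 0 0" --turn '[0.03, 0, 0, 0, 0, 0, 0, 0, 0]'

```text
time: 14.1
ee_pos: [0.4473, -0.3017, 0.005]
eef_rot: [0.126, 0.992, -0.0, 0.0]
ft_force: [0.8, -0.6, 1.2]
width: 0.0868
grip_force: 0.0
```

Request:
step_arm --pt "0 0 0" --pt "0 0 0" --pt "0 0 0" --pt "0 0 0" --pt "0 0 0" --pt "0 0 0" --pt "0 0 0" --turn '[0, 0, 0, 0, 0, 0, 0]' --grip 1 --newtons 5

```text
time: 14.8
ee_pos: [0.4468, -0.3015, 0.0043]
eef_rot: [0.126, 0.992, 0.0, 0.0]
ft_force: [-0.8, 0.4, 0.3]
width: 0.044
grip_force: 5.0
```

Request:
step_arm --pt "0 0 0.5" --pt "0 0 1" --pt "0 0 1" --pt "0 0 1" --pt "0.6 0.7 1" --pt "0.8 0.9 1" --pt "0.8 0.9 0.13" --pt "0.8 0.9 0" --pt "0.8 0.9 0" --pt "0.8 0.9 0" --pt "0.8 0.9 0" --pt "0.8 0.9 0" --turn '[0, 0, 0, 0, -0.6, -0.75, -0.75, -0.75, -0.75, -0.75, -0.75, -0.75]'

```text
time: 16.0
ee_pos: [0.6025, -0.1256, 0.1461]
eef_rot: [0.461, 0.887, 0.0, 0.0]
ft_force: [0.0, -0.6, -1.1]
width: 0.0436
grip_force: 5.0
```

Request:
step_arm --pt "0.8 0.9 0" --pt "0.8 0.9 0" --pt "0.12 0.17 0" --pt "0 0 0" --pt "0 0 0" --pt "0 0 0" --turn '[-0.75, -0.75, -0.14, 0, 0, 0]'

```text
time: 16.6
ee_pos: [0.6442, -0.0788, 0.1455]
eef_rot: [0.545, 0.838, -0.0, 0.0]
ft_force: [-0.2, -0.0, -0.4]
width: 0.0436
grip_force: 5.0
```

```bash
python3 -c "
from w import *
st()"
```

```text
t 16.6 tcp [ 0.6442 -0.0788  0.1455] tool y az 23.93 w 0.043588597102639 gf 4.999566972255707 F [-0.21 -0.   -0.36] j [-0.31  0.46  0.48  1.51 -0.22  1.22  0.62]
```

Request:
step_arm --pt "0.02 0.06 -0.6" --pt "0 0 -0.6" --pt "0 0 -0.5" --pt "0 0 -0.15" --pt "0 0 -0.12" --pt "0 0 -0.12" --pt "0 0 -0.12" --pt "0 0 0" --turn '[0, 0, 0, 0, 0, 0, 0, 0]' --newtons 3

```text
time: 17.4
ee_pos: [0.6454, -0.0758, 0.0897]
eef_rot: [0.545, 0.839, 0.0, 0.0]
ft_force: [-0.7, 0.1, 0.0]
width: 0.0438
grip_force: 3.0
```

Request:
step_arm --pt "0 0 -0.12" --pt "0 0 -0.12" --pt "0 0 -0.12" --pt "0 0 0" --turn '[0, 0, 0, 0]'

```text
time: 17.8
ee_pos: [0.6451, -0.0756, 0.0803]
eef_rot: [0.545, 0.839, -0.0, -0.0]
ft_force: [0.7, -0.3, -0.6]
width: 0.044
grip_force: 3.0
```

```bash
python3 -c "
from w import *
st(); snap('side','side8')
a=cv2.imread('pics/side8.png')[160:310,310:460]; cv2.imwrite('pics/s8.png',cv2.resize(a,(600,600),interpolation=2))"
```

```text
t 17.8 tcp [ 0.6451 -0.0756  0.0803] tool y az 24.0 w 0.0440419035300716 gf 2.9998555406928062 F [ 0.7  -0.32 -0.56] j [-0.29  0.52  0.46  1.57 -0.25  1.11  0.64]
```

View pics/s8.png

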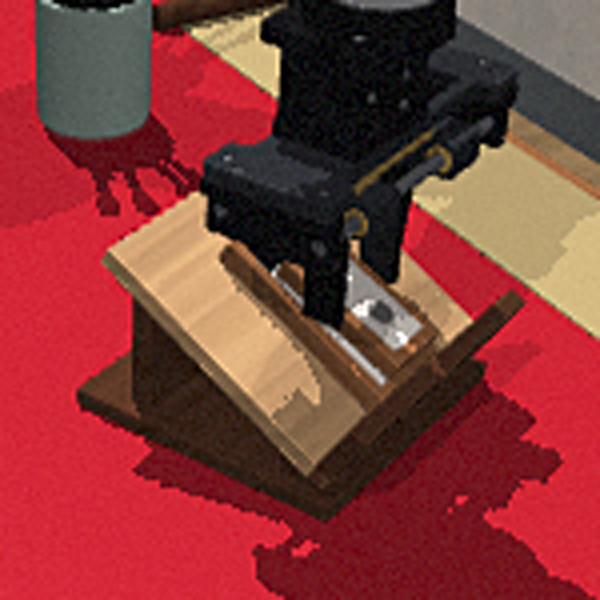

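The small plaque, around (380,300), is tilted nearly flat on the large one. I'll go down a touch more, release and lift.

Request:
step_arm --pt "0 0 -0.08" --pt "0 0 -0.04" --pt "0 0 0" --turn '[0, 0, 0]'

```text
time: 18.15
ee_pos: [0.6454, -0.0758, 0.078]
eef_rot: [0.545, 0.839, 0.0, 0.0]
ft_force: [-0.4, -0.7, 1.8]
width: 0.0441
grip_force: 3.7
```

Request:
step_arm --pt "0 0 0" --pt "0 0 0" --pt "0 0 0" --pt "0 0 0" --pt "0 0 0" --pt "0 0 0.2" --pt "0 0 0.8" --pt "0 0 1" --pt "-0.2 0.4 1" --pt "0 0 0" --pt "0 0 0" --turn '[0, 0, 0, 0, 0, 0, 0, 0, 0, 0, 0]' --grip 0

```text
time: 19.25
ee_pos: [0.6406, -0.0655, 0.1534]
eef_rot: [0.544, 0.839, 0.0, 0.0]
ft_force: [0.6, 0.5, -1.0]
width: 0.0869
grip_force: 0.0
```

```bash
python3 chk.py w9 26; python3 - <<'E'
from sh import *
w=dict(np.load('pics/w9.npz')); a=(pts(w)-O)@np.array([X,Y,Z]).T*1000
m=(abs(a[...,2]-13.5)<1.5)&(abs(a[...,1])<35)&(a[...,0]>90)&(a[...,0]<140); print(np.percentile(a[m],[.5,99.5],axis=0).round(1))
E
```

```text
t 19.25 tcp [ 0.6406 -0.0655  0.1534] tool y az 24.03 w 0.08688742431219605 gf 0.0 F [ 0.6   0.54 -1.05] j [-0.33  0.44  0.48  1.52 -0.21  1.23  0.6 ]
N 5474 range [[ 15.9 -22.6  22.7]
 [ 89.1  20.7  26.9]] meanz 25.551227925391622 n [0.006 0.    1.   ]
side fit slope [-8.56018220e-04  2.02625764e+01]
side fit slope [ 2.54528165e-04 -2.21478659e+01]
[[ 90.2 -30.   12.1]
 [119.8  28.8  14.9]]
```

The small plaque is flat, square and centred, with its upper end at x=89 mm, so the gap is about 5 mm. I'll nudge it the same way.

Request:
step_arm --pt "-0.29 0.6 0" --pt "-0.3 0.59 0" --pt "0 0 0" --pt "0 0 -0.4" --pt "0 0 -0.5" --pt "0 0 -0.5" --pt "0 0 -0.4" --pt "0 0 -0.14" --pt "0 0 0" --pt "0 0 0" --pt "0 0 0" --turn '[0, 0, 0, 0, 0, 0, 0, 0, 0, 0, 0]' --grip 1

```text
time: 20.4
ee_pos: [0.6257, -0.0359, 0.1046]
eef_rot: [0.545, 0.839, 0.0, 0.0]
ft_force: [-0.2, 0.6, 0.5]
width: 0.0071
grip_force: 0.0
```

```bash
python3 -c "
from w import *
from sh import *
st(); p=read_state()['ee_pos']-O; print('corner',(p@np.array([X,Y,Z]).T*1000-[8.2,0,-4.75]).round(1))"
```

```text
t 20.4 tcp [ 0.6257 -0.0359  0.1046] tool y az 24.0 w 0.007081242908498939 gf 0.0 F [-0.23  0.61  0.5 ] j [-0.37  0.45  0.46  1.62 -0.21  1.13  0.56]
corner [95.4  1.1 25.4]
```

Request:
step_arm --pt "0.07 0.03 -0.04" --pt "0 0 0" --pt "0.042 -0.095 -0.06" --pt "0.042 -0.095 -0.06" --pt "0.028 -0.064 -0.04" --pt "0.014 -0.032 -0.02" --pt "0.014 -0.032 -0.02" --pt "0 0 0" --turn '[0, 0, 0, 0, 0, 0, 0, 0]'

```text
time: 21.2
ee_pos: [0.6309, -0.0432, 0.0984]
eef_rot: [0.545, 0.839, 0.0, 0.0]
ft_force: [-0.7, -1.0, 2.9]
width: 0.0006
grip_force: 1.7
```

Request:
step_arm --pt "0.014 -0.032 -0.02" --pt "0 0 0" --turn '[0, 0]'

```text
time: 21.4
ee_pos: [0.6311, -0.0435, 0.0981]
eef_rot: [0.545, 0.839, 0.0, -0.0]
ft_force: [-2.1, 2.1, 6.4]
width: 0.0006
grip_force: 3.7
```

Request:
step_arm --pt "0.014 -0.032 -0.02" --pt "0 0 0" --turn '[0, 0]'

```text
time: 21.6
ee_pos: [0.6313, -0.0436, 0.0979]
eef_rot: [0.544, 0.839, 0.001, -0.001]
ft_force: [-6.0, 3.6, 9.0]
width: 0.0007
grip_force: 5.9
```

```bash
python3 -c "
from w import *
from sh import *
st(); p=read_state()['ee_pos']-O; print('corner',(p@np.array([X,Y,Z]).T*1000-[8.2,0,-4.75]).round(1))"
```

```text
t 21.6 tcp [ 0.6313 -0.0436  0.0979] tool y az 24.04 w 0.000667919708668107 gf 5.944121310749324 F [-5.99  3.59  9.03] j [-0.35  0.47  0.46  1.61 -0.23  1.12  0.58]
corner [83.9 -0.9 24.2]
```

Corner at 83.9 mm with a firm reaction: seated. I'll back off, lift and check.

Request:
step_arm --pt "-0.06 0.15 0.15" --pt "-0.1 0.2 0.4" --pt "0 0 0.8" --pt "0 -0.2 1" --pt "0.2 -0.4 0" --pt "0 0 0" --pt "0 0 0" --turn '[0, 0, 0, 0, 0, 0, 0]' --grip 0

```text
time: 22.3
ee_pos: [0.632, -0.051, 0.1552]
eef_rot: [0.545, 0.839, -0.0, -0.001]
ft_force: [-0.3, 1.5, -0.1]
width: 0.0487
grip_force: 0.0
```

```bash
python3 chk.py w10 26; python3 - <<'E'
from sh import *
w=dict(np.load('pics/w10.npz')); a=(pts(w)-O)@np.array([X,Y,Z]).T*1000
m=(abs(a[...,2]-13.5)<1.5)&(abs(a[...,1])<35)&(a[...,0]>90)&(a[...,0]<140); print(np.percentile(a[m],[.5,99.5],axis=0).round(1))
snap('side','side10'); a=cv2.imread('pics/side10.png')[160:310,310:460]; cv2.imwrite('pics/s10.png',cv2.resize(a,(600,600),interpolation=2))
E
```

```text
t 22.3 tcp [ 0.632  -0.051   0.1552] tool y az 23.96 w 0.04874704899472606 gf 0.0 F [-0.27  1.47 -0.09] j [-0.36  0.42  0.48  1.54 -0.2   1.23  0.57]
N 3168 range [[ 40.8 -22.7  22.3]
 [ 84.   20.5  26.8]] meanz 25.46849483721166 n [ 0.018 -0.     1.   ]
side fit slope [3.60058546e-04 2.00924895e+01]
side fit slope [ 3.38838402e-03 -2.24200066e+01]
[[ 90.2 -30.   12.1]
 [119.7  28.9  14.9]]
```

View pics/s10.png

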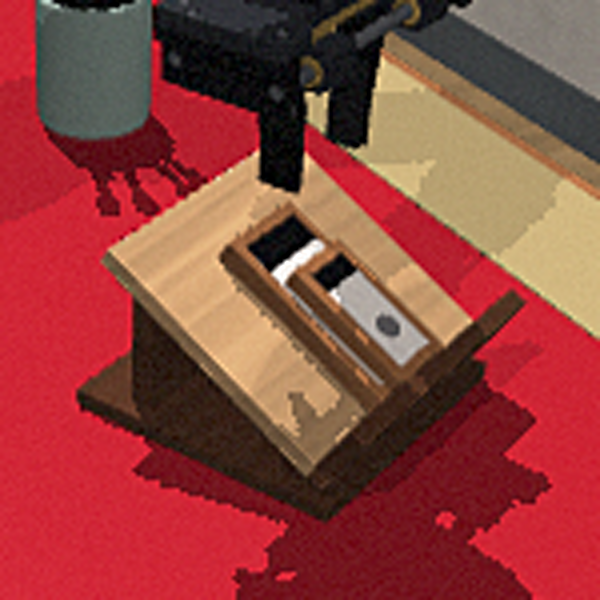

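Both plaques lie flat and stacked against the ledge, with the small one at (370,300) along the middle of the large one. Upper ends measure 119.7 and 84.0 mm, and the robot is clear. Handing in.

```bash
python3 -c "
from bench import *
print(close_job())"
```

```text
the job is handed in; nothing more can be done
None
```

The job is handed in: my last measurements put both plaques flat, square, centred and against the ledge, large one below and small one on top, with the robot clear; the hand-in gave no verdict.

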